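# Set the suction damper lever to the green mark

## Robot

A 6-joint arm with a two-finger parallel gripper is mounted at the origin on the work surface. World frame = base frame: x ahead of the robot, y to its left, z up, the work surface at z = 0. Lengths are in m, angles in rad, forces in N, time in s.
With the tool pointing down it reaches from about 0.35 to 0.925 m from the base axis. Payload 6.4 kg.
Tool frame: the origin (TCP) lies midway between the tips of the shut fingers; the grasp point (between the pads) lies 19 mm behind it; z points along the fingers, y is the line along which they close (so a half turn about z gives the same grasp; the last joint's range is limited). The gripper opens to 85 mm and grips with 20 to 120 N. Pads are 22 mm wide; open, the fingers measure 114 mm over their backs; the gripper's body (76 mm by 85 mm) begins 54 mm behind the grasp point. The pads swing forward as they close: fully open they stand 13 mm farther back than shut.
Start: joints at [-1.417, 0.245, 1.558, -0, 1.339, -0.174], TCP at [0.209, -0.615, 0.231] pointing down, gripper open.
Joint ranges: [-3.13, 3.13], [-1.02, 2.26], [0.13, 2.54], [-0.95, 4.09], [0.21, 2.88], [-2.74, 2.74]. Speed limits (rad/s): [2.57, 2.57, 3.14, 3.14, 3.14, 3.14].

## Interface

Orientations are given as a 3x3 rotation matrix whose columns are the frame's x, y, z axes.
In Python, from plant import env, imaging gives the robot as it stands (env), with the cameras (imaging).
- The arm moves only by the tool pendant, called after "Request:" as name(argument=value, ...) on one line, values as JSON. Schema: {"type":"object","properties":{"segments":{"type":"object","properties":{"deltas":{"type":"array","items":{"type":"array","items":{"type":"number"},"minItems":6,"maxItems":6},"minItems":1,"maxItems":5}},"additionalProperties":false,"required":["deltas"]},"finger_gap":{"type":"number"},"grip_n":{"type":"number"},"only":{"type":"string"},"quiet":{"type":"boolean"},"lines":{"type":"string"}},"required":["segments"],"additionalProperties":false}. segments is an object whose key "deltas" holds a list of rows, 1 to 5 of them, each of 6 numbers: dx, dy, dz in normalised numbers (1 is 0.4 m), then a rotation vector rx, ry, rz in shares of 45 degrees (1.0 is 45 degrees); each row is the pose to reach, as a shift and turn from the pose commanded when the call began, along the tool's axes at that moment; what a row does not reach only later rows make up. A row lasts 1/12 s, in which the tool goes at most 0.0417 m and 0.125 rad, less where a joint would pass 70% of its speed; a pose out of reach is approached as far as the arm can. finger_gap is the finger opening in m, set as the call begins (left out keeps the last). The fingers move at their own pace and stop on an object; grip_n is the grip in N (left out, the last holds). Time passes only in rows, so rows that do not move let the fingers close. The tool returns the time, the measured TCP pose, the force, the opening and the grip force at its end. only (a regular expression) keeps the lines of the reply that match it, lines (a string "A,B") keeps lines A to B, and quiet returns only ok. Input that does not fit is refused with a message, and nothing moves.
- env.get_obs(): the state, without advancing time (a new reading comes with each control period).
- imaging.camera(name): name is "scene" or "top" or "wrist"; returns (picture, depth): 480x640x3 uint8, red, green, blue; 480x640 float32, m along the optical axis (not along the pixel's ray), 0 where there is no reading.
- imaging.calibration(name): a dict with "mtx" (3x3 intrinsics, pixels), "pose" (4x4, takes a point from camera to world coordinates). Camera axes: x right, y up, looking along -z (the intrinsics and any distortion apply to the point x, -y, -z); pixel columns grow to the right and rows downward; lengths in m; the calibration is good to about 2 mm. A picture is of the moment at which its call begins: read the wrist's pose just before it. calibration takes no time and is no camera call; for the wrist camera it gives the pose at the moment of the call.
- env.finish_job(): hands the job in; it is judged then, once.
The state is a dict: "t": time; "joints": joint angles; "joint_velocities": joint speeds; "tau": joint torques, N m; "tcp_pos": TCP position; "ee_rot": TCP orientation; "ft_force": force on the tool from outside, world axes, zero at the start; "ft_torque": the same for the moment, N m; "width": finger opening in m; "grasp_force": force on a finger pad.
Only numpy, scipy, OpenCV 4.12 (cv2) and the standard library are available. Lean on these libraries where they do the work, as an engineer would, in place of code of your own. Each camera call takes 0.05 s, during which the arm holds its last target. There are 200 camera calls.

## Task

On the bench stands a round dust-suction port whose iris is set by a black lever with an upright orange-tipped post. With closed fingers, gently push the post sideways around its arc until the lever's pointer points at the middle of the green disc on the white scale, and leave it there. Only push: do not pinch the post, and leave the little silver tree, the wood slice and the drilled block around the port where they stand.

Things in the scene. Friction and masses are not known exactly. Their poses are not given: they have to be found in the camera images.
- damper: round aluminium suction port, 144 mm across, fixed on a 160 mm square base plate. White scale plate: a sector 72 to 130 mm from the axis, 1.35 rad to each side of the body's +x, flat top 46 mm above the bench. A 40 mm pipe stub reaches 111 mm to the body's -x. Origin on the ring's vertical axis at bench height; z up. Place and yaw change. Iris leaves inside follow the ring.
- lever (a joint): angle of the rotating ring and its lever about the damper's vertical axis, rad, counter-clockwise from above positive; 0 when the lever lies along the damper's +x axis; end stops at -1.2 and 1.2. It starts within 0.22 of 0. It moves stiffly (about 2 to 3 N of push at the post), has no spring and stays where it is left; the post does not run ahead of a slow finger.
- post_top (a point): centre of the top of the upright round post on the lever: black with an orange top band, 14 mm diameter, standing from 58 to 98 mm above the bench, 90 mm from the damper's axis; the point is 98 mm above the bench. The lever's flat black arm under it is 12 mm wide, between 52 and 58 mm above the bench.
- pointer (a point): tip of the lever's narrow (4 mm) pointer nose, 111 mm from the damper's axis, on the same radius as the post, 55 mm above the bench. x points outward along the lever, y counter-clockwise across it, z up.
- green_mark: round green disc, 16 mm across and 3 mm thick, fixed on top of the white scale plate (disc top 49 mm above the bench), centre 119 mm from the damper's axis; origin at the centre of its underside. The target. The four discs sit 1.0 and 0.5 rad clockwise and 0.5 and 1.0 rad counter-clockwise from the damper's +x axis; which colour is where changes.
- yellow_mark: round yellow disc, 16 mm across and 3 mm thick, fixed on top of the white scale plate (disc top 49 mm above the bench), centre 119 mm from the damper's axis; origin at the centre of its underside. Not the target.
- blue_mark: round blue disc, 16 mm across and 3 mm thick, fixed on top of the white scale plate (disc top 49 mm above the bench), centre 119 mm from the damper's axis; origin at the centre of its underside. Not the target.
- red_mark: round red disc, 16 mm across and 3 mm thick, fixed on top of the white scale plate (disc top 49 mm above the bench), centre 119 mm from the damper's axis; origin at the centre of its underside. Not the target.
- tree: loose silver cone-shaped ornament tree, 64 mm across, 115 mm tall, 0.12 kg, standing to one side of the port about 0.2 m from its axis; origin at the centre of its underside. Leave alone.
- slice: loose round slice of branch, 72 mm across, 15 mm thick, lying to the other side of the port; origin at the centre of its underside. Leave alone.
- block: loose wooden block with drilled holes, 70 x 100 x 36 mm, lying beside the slice; origin at the centre of its underside. Leave alone.

How it is judged:
By the outcome, as a careful person would: the job done as asked, in the order asked, and still so for the second after the job is handed in, with the robot touching nothing.
It also fails if it takes over 42 s, if anything falls off the work surface, if the arm or the gripper's body presses on something with over 40 N, if the wrist force passes 120 N, or if a joint passes its speed limit or range.

## Working session

There is one attempt and no reset: what is moved stays moved. The work goes in short steps, Python scripts to look and compute and a tool call to move; the robot and the scene stay as the last step left them, time stands still between calls to the robot, and variables do not carry over. Pictures are saved under pics/ and viewed, at most 10 in all, crops included, and the job is handed in when it is done.

```bash
ls; mkdir -p pics
```

Run:
```python
from plant import env, imaging
import cv2,numpy as np
for n in ("top","scene"):
    p,d=imaging.camera(n); cv2.imwrite(f"pics/{n}0.png",p[:,:,::-1]); np.save(f"pics/{n}0.npy",d)
    c=imaging.calibration(n); print(n,c["mtx"].round(1).tolist(),c["pose"].round(3).tolist())
o=env.get_obs(); print(o["t"],o["tcp_pos"],o["ee_rot"].round(3).tolist(),o["width"])
```

```text
pics
plant.py
top [[455.0, 0.0, 313.6], [0.0, 455.0, 243.9], [0.0, 0.0, 1.0]] [[-0.016, 0.999, -0.039, 0.538], [-1.0, -0.017, -0.024, 0.022], [-0.024, 0.039, 0.999, 0.965], [0.0, 0.0, 0.0, 1.0]]
scene [[514.8, 0.0, 318.7], [0.0, 514.8, 237.9], [0.0, 0.0, 1.0]] [[0.762, -0.481, 0.433, 0.893], [0.647, 0.555, -0.523, -0.374], [0.011, 0.679, 0.734, 0.641], [0.0, 0.0, 0.0, 1.0]]
0.1 [ 0.209205   -0.61488215  0.23030927] [[0.947, 0.322, -0.0], [0.322, -0.947, 0.002], [0.0, -0.002, -1.0]] 0.0854354806083904
```

View pics/top0.png

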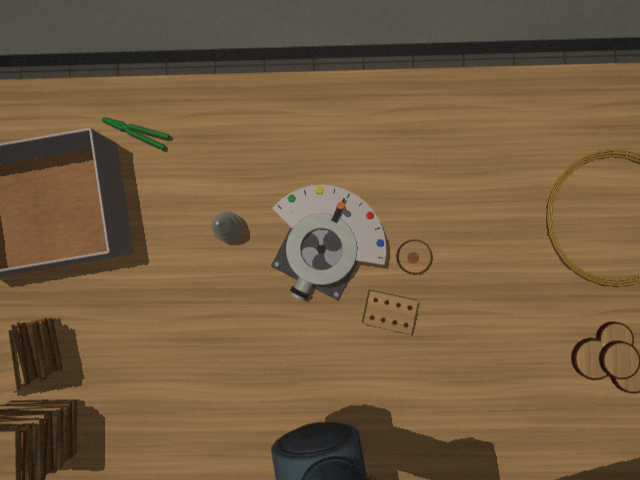

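View pics/scene0.png

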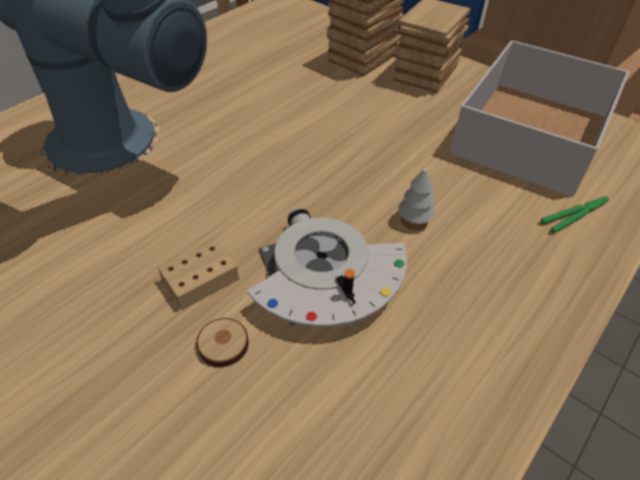

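Top view: green (292,199), yellow (319,190), red (370,216), blue (381,243), post's orange top (341,205). The tree is at (230,228) and the slice at (414,257). Green is the counter-clockwise +1.0 mark. Next I'll triangulate from both views.

Create h.py:
```python
from plant import env, imaging
import cv2,numpy as np
from scipy.optimize import least_squares
H={'orange':(6,14),'yellow':(22,32),'green':(50,85),'blue':(105,125),'red':(172,183)}
def cents(p,roi):
    h=cv2.cvtColor(p,cv2.COLOR_RGB2HSV).astype(int); x0,y0,x1,y1=roi; out={}
    for k,(a,b) in H.items():
        hh=h[...,0]; hh=np.where((hh<5)&(b>180),hh+180,hh)
        m=((hh>=a)&(hh<=b)&(h[...,1]>150)&(h[...,2]>70)).astype(np.uint8)
        z=np.zeros_like(m); z[y0:y1,x0:x1]=m[y0:y1,x0:x1]
        n,l,s,c=cv2.connectedComponentsWithStats(z)
        if n>1:
            i=1+np.argmax(s[1:,4]); out[k]=(*c[i],int(s[i,4]))
    return out
def ray(c,uv):
    K,T=c["mtx"],c["pose"]; v=np.array([(uv[0]-K[0,2])/K[0,0],-(uv[1]-K[1,2])/K[1,1],-1])
    return T[:3,3],T[:3,:3]@v
def atz(c,uv,z):
    o,d=ray(c,uv); return o+d*(z-o[2])/d[2]
def tri(rs):
    A=sum(np.eye(3)-np.outer(d,d)/(d@d) for o,d in rs); b=sum((np.eye(3)-np.outer(d,d)/(d@d))@o for o,d in rs)
    return np.linalg.solve(A,b)
```

Run:
```python
from h import *
ct,cs=imaging.calibration("top"),imaging.calibration("scene")
I={n:cv2.imread(f"pics/{n}0.png")[:,:,::-1].copy() for n in("top","scene")}
a=cents(I["top"],(270,175,395,290)); b=cents(I["scene"],(240,215,410,330))
P={}
for k in H:
    if k in a and k in b:
        P[k]=tri([ray(ct,a[k]),ray(cs,b[k])]); zz=.095 if k=='orange' else .049
        print(k,np.round(a[k],1),np.round(b[k],1),P[k].round(4),atz(ct,a[k],zz).round(4),atz(cs,b[k],zz).round(4))
    else: print(k,a.get(k),b.get(k))
ang={'green':1.,'yellow':.5,'red':-.5,'blue':-1.}
for nm,f in(("tri",lambda k:P[k]),("top",lambda k:atz(ct,a[k],.049)),("scene",lambda k:atz(cs,b[k],.049))):
    r=least_squares(lambda q:np.concatenate([f(k)[:2]-q[:2]-.119*np.array([np.cos(q[2]+t),np.sin(q[2]+t)]) for k,t in ang.items() if k in a and k in b]),[.53,0,-.3])
    print(nm,r.x.round(4),(r.fun*1000).round(1))
    d=P['orange'][:2]-r.x[:2]; print("post r",np.hypot(*d),"lever",np.arctan2(d[1],d[0])-r.x[2])
x=cv2.resize(I["top"][175:310,215:440],None,fx=3.5,fy=3.5,interpolation=cv2.INTER_CUBIC); cv2.imwrite("pics/c.png",x[:,:,::-1])
```

```text
orange [340.1 205.4  46. ] [349. 274.  67.] [ 0.6451 -0.0094  0.0948] [ 0.6453 -0.0092  0.095 ] [ 0.645  -0.0098  0.095 ]
yellow [319.2 190.1  40. ] [385.2 291.5  40. ] [0.6828 0.0307 0.0478] [0.6829 0.0308 0.049 ] [0.6831 0.0296 0.049 ]
green None (np.float64(396.5), np.float64(263.0), 2)
blue [380.2 242.7  32. ] [272.3 303.   43. ] [ 0.5742 -0.0899  0.0482] [ 0.5741 -0.0899  0.049 ] [ 0.5748 -0.0902  0.049 ]
red [369.8 215.2  37. ] [311.2 315.8  52. ] [ 0.6298 -0.0704  0.0481] [ 0.6299 -0.0701  0.049 ] [ 0.6301 -0.0709  0.049 ]
tri [ 0.5639  0.0287 -0.4835] [ 0. -0.  0.  0. -0. -0.]
post r 0.08972812808850227 lever 0.0449493582883011
top [ 0.5638  0.0288 -0.4834] [ 0.1  0.   0.1  0.1 -0.1 -0.1]
post r 0.08979459899923922 lever 0.04370029330994374
scene [ 0.5643  0.0282 -0.4852] [-0.3 -0.3 -0.   0.1  0.3  0.2]
post r 0.08908750340510513 lever 0.049873965439564016
```

The rows are not in the units I measure in: shifts go in shares of 0.4 m and turns go in shares of 45 degrees. I convert before sending: 0.146 m is 0.365, 0.036 m is 0.09.

Request:
pendant(segments={"deltas": [[0.09, -0.0625, 0, 0, 0, 0], [0.1825, -0.125, 0, 0, 0, 0], [0.275, -0.1875, 0, 0, 0, 0], [0.365, -0.255, 0, 0, 0, 0], [0.365, -0.255, 0, 0, 0, 0]]}, finger_gap=0)

```text
t: 0.52
tcp_pos: [0.3171, -0.4674, 0.2305]
ee_rot: [[0.945, 0.326, 0.0], [0.326, -0.945, 0.003], [0.001, -0.003, -1.0]]
ft_force: [0.1, 0.5, 0.0]
width: 0.0253
grasp_force: 0.0
```

Request:
pendant(segments={"deltas": [[0.09, -0.0625, 0.01, 0, 0, 0], [0.1825, -0.125, 0.02, 0, 0, 0], [0.275, -0.1875, 0.03, 0, 0, 0], [0.365, -0.255, 0.04, 0, 0, 0], [0.365, -0.255, 0.04, 0, 0, 0]]})

```text
t: 0.93
tcp_pos: [0.4217, -0.3241, 0.2142]
ee_rot: [[0.945, 0.326, -0.001], [0.326, -0.945, 0.003], [0.0, -0.003, -1.0]]
ft_force: [0.8, -0.4, 0.1]
width: 0.0002
grasp_force: 0.0
```

Request:
pendant(segments={"deltas": [[0.09, -0.0625, 0.01, 0, 0, 0], [0.1825, -0.125, 0.02, 0, 0, 0], [0.275, -0.1875, 0.03, 0, 0, 0], [0.365, -0.255, 0.04, 0, 0, 0], [0.365, -0.255, 0.04, 0, 0, 0]]})

```text
t: 1.35
tcp_pos: [0.527, -0.181, 0.1984]
ee_rot: [[0.945, 0.326, -0.001], [0.326, -0.945, 0.002], [0.0, -0.002, -1.0]]
ft_force: [0.2, -0.2, -1.1]
width: 0.0001
grasp_force: 0.0
```

Create to.py:
```python
# to.py world_angle tangential_lag radius z : shift in tool axes to reach the pose
import sys; from h import *
from scipy.spatial.transform import Rotation as R
a,lag,r,z=map(float,sys.argv[1:]); o=env.get_obs()
C=np.array([.5639,.0287]); u=np.array([np.cos(a),np.sin(a)]); t=np.array([-u[1],u[0]])
p=np.r_[C+r*u-lag*t,z]; G=np.c_[np.r_[t,0],np.r_[u,0],[0,0,-1]]
print(o["t"],o["tcp_pos"].round(4),"F",o["ft_force"].round(1),"target",p.round(4),"shift",(o["ee_rot"].T@(p-o["tcp_pos"])).round(4),"rot",R.from_matrix(o["ee_rot"].T@G).as_rotvec().round(3))
```

```bash
python3 to.py -0.4385 0.035 0.092 0.15
```

Run:
```python
import numpy as np
d=np.load('pics/top0.npy'); print(d[235:265:6,285:362:6].round(3))
```

```text
1.35 [ 0.527  -0.181   0.1984] F [ 0.2 -0.2 -1.1] target [ 0.6323 -0.0421  0.15  ] shift [ 0.1448 -0.097   0.0486] rot [-0.002 -0.001 -0.801]
[[0.967 0.919 0.917 0.915 0.929 0.928 0.925 0.922 0.927 0.912 0.913 0.912
  0.918]
 [0.963 0.915 0.917 0.928 0.928 0.929 0.926 0.924 0.921 0.92  0.913 0.912
  0.917]
 [0.96  0.915 0.916 0.929 0.928 0.927 0.932 0.922 0.919 0.923 0.914 0.911
  0.916]
 [0.96  0.914 0.912 0.928 0.927 0.926 0.926 0.919 0.921 0.926 0.909 0.913
  0.915]
 [0.962 0.913 0.913 0.914 0.925 0.921 0.922 0.922 0.92  0.911 0.91  0.913
  0.914]]
```

Converted, 0.145 m is 0.3625, 0.11 m is 0.275, -0.5 rad is -0.6366.

Request:
pendant(segments={"deltas": [[0.09, -0.06, 0.025, 0, 0, -0.1273], [0.1825, -0.12, 0.05, 0, 0, -0.2546], [0.275, -0.1825, 0.0875, 0, 0, -0.382], [0.3625, -0.2425, 0.12, 0, 0, -0.5093], [0.3625, -0.2425, 0.12, 0, 0, -0.6366]]})

```text
t: 1.77
tcp_pos: [0.6324, -0.043, 0.1489]
ee_rot: [[0.671, 0.742, -0.002], [0.742, -0.671, 0.001], [-0.0, -0.003, -1.0]]
ft_force: [-0.1, 0.1, 0.3]
width: -0.0003
grasp_force: 0.0
```

Request:
pendant(segments={"deltas": [[0, 0, 0, 0, 0, -0.1273], [0, 0, 0, 0, 0, -0.2546], [0, 0, 0, 0, 0, -0.382], [0, 0, 0, 0, 0, -0.382]]})

```text
t: 2.1
tcp_pos: [0.6314, -0.0469, 0.1508]
ee_rot: [[0.428, 0.904, -0.001], [0.904, -0.428, -0.0], [-0.001, -0.001, -1.0]]
ft_force: [-0.1, 0.1, 0.1]
width: -0.0005
grasp_force: 0.0
```

```bash
python3 to.py -0.4385 0.035 0.092 0.07
```

```text
2.1 [ 0.6314 -0.0469  0.1508] F [-0.1  0.1  0.1] target [ 0.6323 -0.0421  0.07  ] shift [ 0.0049 -0.0012  0.0808] rot [-0.001  0.001 -0.003]
```

Converted, 0.08 m is 0.2, 0.075 m is 0.1875.

Request:
pendant(segments={"deltas": [[0, 0, 0.075, 0, 0, 0], [0, 0, 0.1375, 0, 0, 0], [0, 0, 0.1875, 0, 0, 0], [0, 0, 0.2, 0, 0, 0], [0, 0, 0.2, 0, 0, 0]]})

```text
t: 2.52
tcp_pos: [0.63, -0.0465, 0.0692]
ee_rot: [[0.431, 0.902, -0.004], [0.902, -0.431, 0.001], [-0.001, -0.004, -1.0]]
ft_force: [0.8, -0.4, -0.3]
width: 0.0002
grasp_force: 0.0
```

```bash
python3 to.py -0.4385 0.019 0.092 0.07
```

Run:
```python
from h import *
p,d=imaging.camera("scene"); cv2.imwrite("pics/s1.png",cv2.resize(p[190:340,230:430],None,fx=3.5,fy=3.5,interpolation=2)[:,:,::-1])
```

```text
2.5167 [ 0.63   -0.0465  0.0692] F [ 0.8 -0.4 -0.3] target [ 0.6391 -0.0276  0.07  ] shift [ 0.021   0.0001 -0.0008] rot [-0.004  0.001 -0.007]
```

View pics/s1.png

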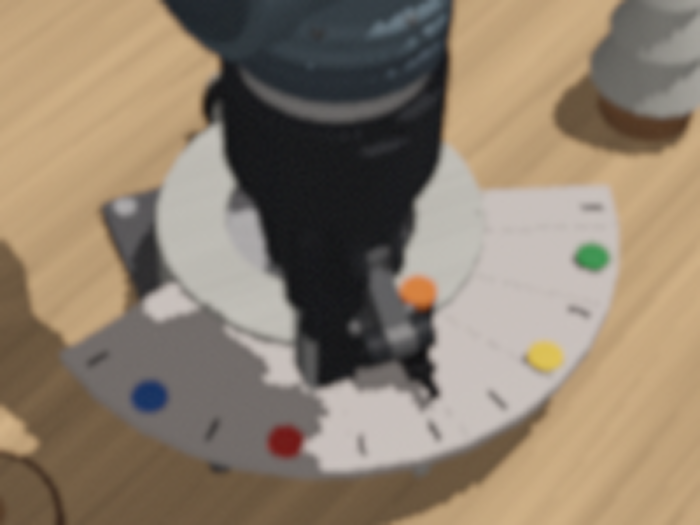

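Total 0.955: 3 calls =0.75, then measure remaining 0.2.

Fingers are upright just clockwise of the post, whose orange top is at crop (418,290); nothing is touching. I'll close the gap, then push along the arc.

Converted, 0.021 m is 0.0525, 0.019 m is 0.0475.

Request:
pendant(segments={"deltas": [[0.015, 0, 0, 0, 0, 0], [0.03, 0, 0, 0, 0, 0], [0.0425, 0, 0, 0, 0, 0], [0.0475, 0, 0, 0, 0, 0], [0.0525, 0, 0, 0, 0, 0]]})

```text
t: 2.98
tcp_pos: [0.6411, -0.0266, 0.072]
ee_rot: [[0.428, 0.904, 0.001], [0.904, -0.428, -0.0], [0.0, 0.001, -1.0]]
ft_force: [-0.2, -0.7, 0.3]
width: -0.0002
grasp_force: 1.0
```

Request:
pendant(segments={"deltas": [[0.0115, 0.002, 0, 0, 0, -0.0637], [0.0233, 0.0033, 0, 0, 0, -0.1273], [0.035, 0.0043, 0, 0, 0, -0.191], [0.0468, 0.0045, 0, 0, 0, -0.2546], [0.0585, 0.004, 0, 0, 0, -0.3183]]})

```text
t: 3.4
tcp_pos: [0.6523, -0.0071, 0.0718]
ee_rot: [[0.189, 0.982, 0.0], [0.982, -0.189, -0.001], [-0.001, 0.0, -1.0]]
ft_force: [-0.8, -2.0, 1.3]
width: -0.0004
grasp_force: 1.2
```

```bash
python3 to.py -0.1885 0.018 0.092 0.07
```

Run:
```python
from h import *
p,d=imaging.camera("scene"); cv2.imwrite("pics/s2.png",cv2.resize(p[190:340,230:430],None,fx=3.5,fy=3.5,interpolation=2)[:,:,::-1])
c=cents(p,(240,215,410,330)); q=atz(imaging.calibration("scene"),c['orange'],.095); e=q[:2]-[.5639,.0287]
print(c['orange'],q,np.hypot(*e),np.arctan2(e[1],e[0]))
```

```text
3.4 [ 0.6523 -0.0071  0.0718] F [-0.8 -2.   1.3] target [ 0.6509 -0.0062  0.07  ] shift [ 0.0006 -0.0015  0.0018] rot [ 0.     0.001 -0.002]Traceback (most recent call last):
  File "<stdin>", line 3, in <module>
KeyError: 'orange'
```

View pics/s2.png

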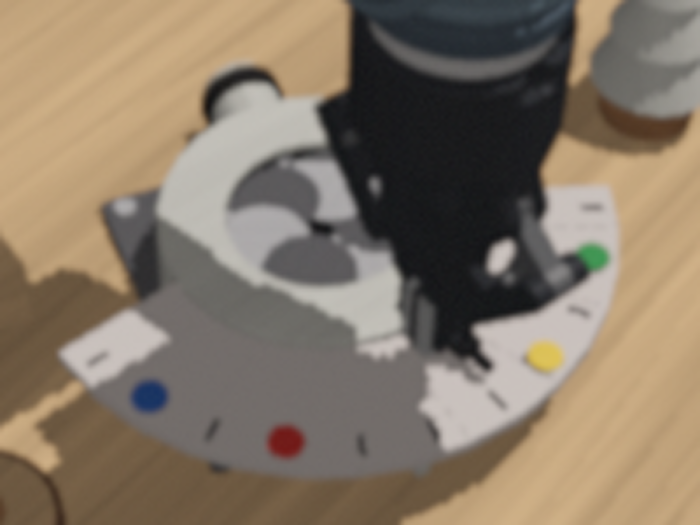

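The pointer has followed the finger; its tip is at crop (490,368), with about 2 N of push. I'll continue.

Converted, 0.0234 m is 0.0585, 0.0006 m is 0.0015, -0.25 rad is -0.3183.

Request:
pendant(segments={"deltas": [[0.0115, 0.001, 0, 0, 0, -0.0637], [0.0233, 0.0018, 0, 0, 0, -0.1273], [0.035, 0.0023, 0, 0, 0, -0.191], [0.0468, 0.0023, 0, 0, 0, -0.2546], [0.0585, 0.0015, 0, 0, 0, -0.3183]]})

```text
t: 3.87
tcp_pos: [0.6581, 0.0155, 0.0719]
ee_rot: [[-0.058, 0.998, 0.003], [0.998, 0.058, -0.001], [-0.002, 0.003, -1.0]]
ft_force: [2.9, -2.5, -0.5]
width: 0.0001
grasp_force: 1.4
```

```bash
python3 to.py 0.0615 0.018 0.092 0.07
```

```text
3.8667 [0.6581 0.0155 0.0719] F [ 2.9 -2.5 -0.5] target [0.6568 0.0164 0.07  ] shift [ 0.001  -0.0012  0.0019] rot [ 0.003  0.002 -0.003]
```

Request:
pendant(segments={"deltas": [[0.0115, 0.0018, 0, 0, 0, -0.0637], [0.0233, 0.003, 0, 0, 0, -0.1273], [0.035, 0.0038, 0, 0, 0, -0.191], [0.0468, 0.004, 0, 0, 0, -0.2546], [0.0585, 0.0035, 0, 0, 0, -0.3183]]})

```text
t: 4.28
tcp_pos: [0.6583, 0.0391, 0.0719]
ee_rot: [[-0.303, 0.953, 0.003], [0.953, 0.303, -0.001], [-0.002, 0.003, -1.0]]
ft_force: [3.3, -2.2, -0.2]
width: 0.0003
grasp_force: 1.4
```

```bash
python3 to.py 0.3115 0.018 0.092 0.07
```

Run:
```python
from h import *
for n,(x,y,X,Y) in (("scene",(300,200,430,300)),("top",(270,170,370,250))):
    p,d=imaging.camera(n); cv2.imwrite(f"pics/{n}3.png",cv2.resize(p[y:Y,x:X],None,fx=5,fy=5,interpolation=2)[:,:,::-1])
```

```text
4.2833 [0.6583 0.0391 0.0719] F [ 3.3 -2.2 -0.2] target [0.657  0.0398 0.07  ] shift [ 0.001  -0.001   0.0019] rot [ 0.003  0.002 -0.003]
```

View pics/scene3.png

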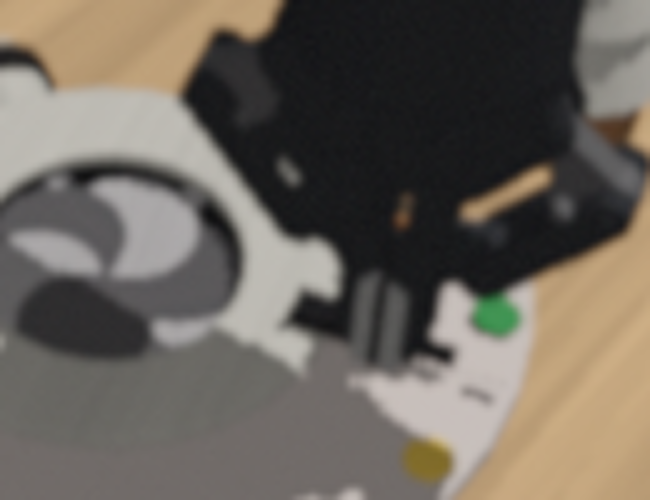

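Pointer tip is at crop (450,355), between yellow and green (497,315). Push 0.15 rad more, back off, and measure.

Converted, 0.014 m is 0.035, 0.0112 m is 0.028, -0.15 rad is -0.191.

Request:
pendant(segments={"deltas": [[0.007, 0.0013, 0, 0, 0, -0.0382], [0.014, 0.0023, 0, 0, 0, -0.0764], [0.021, 0.003, 0, 0, 0, -0.1146], [0.028, 0.0035, 0, 0, 0, -0.1528], [0.035, 0.0038, 0, 0, 0, -0.191]]})

```text
t: 4.8
tcp_pos: [0.6551, 0.0529, 0.0717]
ee_rot: [[-0.44, 0.898, 0.002], [0.898, 0.44, -0.001], [-0.001, 0.002, -1.0]]
ft_force: [3.3, -1.4, -0.3]
width: 0.0001
grasp_force: 1.3
```

Request:
pendant(segments={"deltas": [[0, 0, 0, 0, 0, 0], [0, 0, 0, 0, 0, 0]]}, lines="1,3")

```text
t: 4.97
tcp_pos: [0.6545, 0.0532, 0.0715]
ee_rot: [[-0.439, 0.898, 0.0], [0.898, 0.439, -0.0], [-0.0, 0.0, -1.0]]
```

```bash
python3 to.py 0.4615 0.018 0.092 0.07
```

```text
4.9667 [0.6545 0.0532 0.0715] F [ 1.4 -2.2 -0. ] target [0.6543 0.0535 0.07  ] shift [ 0.0004 -0.      0.0015] rot [ 0.     0.    -0.006]
```

Request:
pendant(segments={"deltas": [[-0.025, 0, 0, 0, 0, 0], [-0.075, 0, 0, 0, 0, 0], [-0.15, 0, -0.05, 0, 0, 0], [-0.2, 0, -0.125, 0, 0, 0], [-0.2, 0, -0.2, 0, 0, 0]]}, lines="1,4")

```text
t: 5.38
tcp_pos: [0.6898, -0.0226, 0.1509]
ee_rot: [[-0.437, 0.9, -0.003], [0.9, 0.437, -0.0], [0.001, -0.003, -1.0]]
ft_force: [0.1, 0.8, 0.6]
```

Run:
```python
from h import *
for n,(x,y,X,Y) in (("scene",(300,200,430,300)),("top",(260,170,380,260))):
    p,d=imaging.camera(n); cv2.imwrite(f"pics/{n}4.png",cv2.resize(p[y:Y,x:X],None,fx=6,fy=6,interpolation=2)[:,:,::-1])
    c=cents(p,(x,y,X,Y))
    if 'orange' in c:
        q=atz(imaging.calibration(n),c['orange'],.095); e=q[:2]-[.5639,.0287]
        print(n,c['orange'],q,np.hypot(*e),np.arctan2(e[1],e[0]))
```

```text
scene (np.float64(379.5), np.float64(240.5), 18) [0.64018418 0.06759524 0.095     ] 0.08562777930623744 0.4715147618603456
```

View pics/scene4.png

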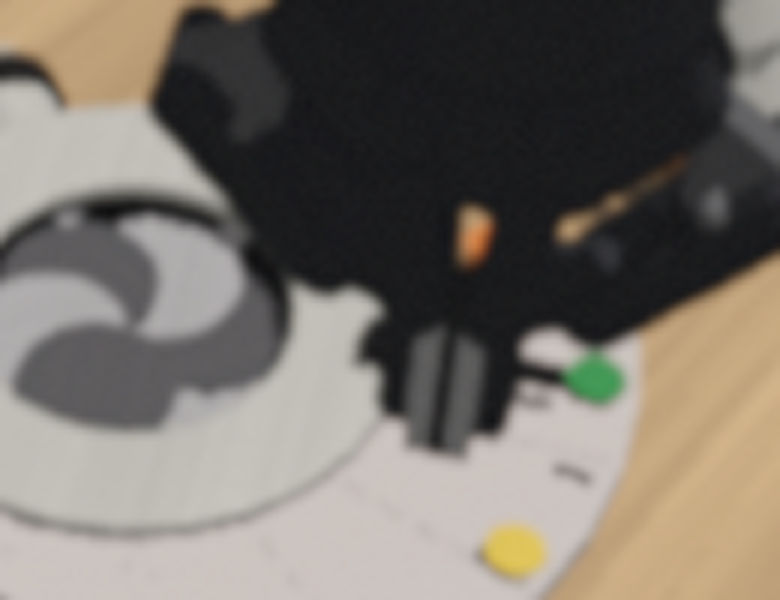

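Gripper still hides the post, so I'll lift and pull inward for a clear view.

Converted, -0.13 m is -0.325, -0.07 m is -0.175.

Request:
pendant(segments={"deltas": [[0, 0, -0.1, 0, 0, 0], [-0.025, -0.05, -0.175, 0, 0, 0], [-0.05, -0.125, -0.225, 0, 0, 0], [-0.075, -0.225, -0.225, 0, 0, 0], [-0.1, -0.325, -0.225, 0, 0, 0]]}, lines="1,2")

```text
t: 5.9
tcp_pos: [0.5901, -0.1127, 0.2428]
```

Request:
pendant(segments={"deltas": [[0, -0.1, 0, 0, 0, 0], [0, -0.2, 0, 0, 0, 0], [0, -0.3, 0, 0, 0, 0], [0, -0.3, 0, 0, 0, 0]]}, lines="1,2")

```text
t: 6.23
tcp_pos: [0.4777, -0.1661, 0.2395]
```

Create look.py:
```python
from h import *; import sys
C=np.array([.5639,.0287])
for n,(x,y,X,Y) in (("scene",(320,200,430,290)),("top",(260,170,370,260))):
    p,d=imaging.camera(n); cv2.imwrite(f"pics/{n}{sys.argv[1]}.png",cv2.resize(p[y:Y,x:X],None,fx=6,fy=6,interpolation=2)[:,:,::-1])
    c=cents(p,(x,y,X,Y))
    if 'orange' in c:
        q=atz(imaging.calibration(n),c['orange'],.095); e=q[:2]-C
        print(n,c['orange'],q.round(4),np.hypot(*e),np.arctan2(e[1],e[0]))
a,b=[cv2.imread(f"pics/{n}{sys.argv[1]}.png")[:500,:640] for n in("scene","top")]
cv2.imwrite(f"pics/both{sys.argv[1]}.png",cv2.resize(np.hstack([a,b]),None,fx=.625,fy=.625))
```

```bash
python3 look.py 5
```

```text
scene (np.float64(382.2), np.float64(241.2153846153846), 65) [0.6439 0.069  0.095 ] 0.08961627768571172 0.4664876095058279
top (np.float64(299.86046511627904), np.float64(206.27906976744185), 43) [0.6451 0.0681 0.095 ] 0.09020924034119293 0.4518001897239392
```

View pics/both5.png

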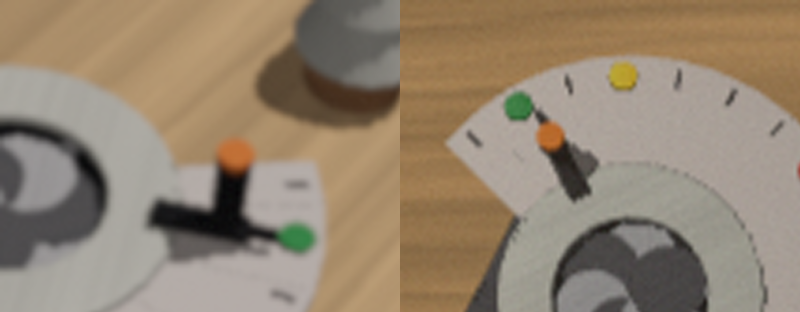

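Post at ≈0.459 rad, target 0.5165, so the 18 mm lag model holds. I'll measure the green disc directly and go back for the last 5 mm.

```bash
sed -i "s/'green':(50,85)/'green':(60,85)/;s/>150)&(h\[...,2\]>70)/>110)\&(h[...,2]>60)/" h.py
```

Run:
```python
from h import *
for n,roi in(("top",(280,185,305,212)),("scene",(385,250,412,275))):
    I=cv2.imread(f"pics/{n}0.png")[:,:,::-1].copy(); c=cents(I,roi).get('green')
    print(c, n)
    if c:
        q=atz(imaging.calibration(n),c,.049); e=q[:2]-[.5639,.0287]; print(q.round(4),np.hypot(*e),np.arctan2(e[1],e[0]))
```

```bash
python3 to.py 0.4565 0.05 0.092 0.15
```

```text
(np.float64(291.28125), np.float64(198.0), 32) top
[0.6679 0.0877 0.049 ] 0.11954467752932023 0.515683378914321
(np.float64(398.7878787878788), np.float64(262.93939393939394), 33) scene
[0.6676 0.0866 0.049 ] 0.1187854494183291 0.509358728485219
6.3333 [ 0.4818 -0.1651  0.2409] F [ 0.5  0.3 -0.7] target [0.6685 0.0244 0.15  ] shift [0.0884 0.2509 0.0909] rot [-0.    -0.001 -0.003]
```

Converted, 0.195 m is 0.4875, 0.16 m is 0.4.

Request:
pendant(segments={"deltas": [[0, 0.1, 0, 0, 0, 0], [0, 0.2, 0, 0, 0, 0], [0, 0.3, 0, 0, 0, 0], [0.025, 0.4, 0, 0, 0, 0], [0.05, 0.4875, 0, 0, 0, 0]]}, lines="1,2")

```text
t: 6.75
tcp_pos: [0.6518, -0.0583, 0.2405]
```

Request:
pendant(segments={"deltas": [[0.025, 0.075, 0.025, 0, 0, 0], [0.075, 0.14, 0.075, 0, 0, 0], [0.125, 0.14, 0.15, 0, 0, 0], [0.17, 0.14, 0.225, 0, 0, 0], [0.17, 0.14, 0.225, 0, 0, 0]]}, lines="1,2")

```text
t: 7.17
tcp_pos: [0.6646, 0.03, 0.1425]
```

Request:
pendant(segments={"deltas": [[0, 0, 0, 0, 0, 0], [0, 0, 0, 0, 0, 0]]}, lines="1,2")

```text
t: 7.33
tcp_pos: [0.6708, 0.025, 0.1526]
```

```bash
python3 to.py 0.4565 0.04 0.092 0.07
```

```text
7.3333 [0.6708 0.025  0.1526] F [ 0.  -1.1 -0.1] target [0.6641 0.0334 0.07  ] shift [ 0.0106 -0.0025  0.0826] rot [0.002 0.001 0.001]
```

Converted, 0.081 m is 0.2025, -0.002 m is -0.005.

Request:
pendant(segments={"deltas": [[0, -0.005, 0.075, 0, 0, 0], [0, -0.005, 0.1375, 0, 0, 0], [0, -0.005, 0.1875, 0, 0, 0], [0, -0.005, 0.2025, 0, 0, 0], [0, -0.005, 0.2025, 0, 0, 0]]}, lines="1,2")

```text
t: 7.75
tcp_pos: [0.668, 0.0233, 0.0704]
```

Request:
pendant(segments={"deltas": [[0.025, 0, 0, 0, 0, -0.0255], [0.05, 0, 0, 0, 0, -0.0509], [0.065, 0, 0, 0, 0, -0.07], [0.065, 0, 0, 0, 0, -0.07], [0.065, 0, 0, 0, 0, -0.07]]}, lines="1,5")

```text
t: 8.17
tcp_pos: [0.6563, 0.0483, 0.0714]
ee_rot: [[-0.491, 0.871, 0.002], [0.871, 0.491, -0.0], [-0.001, 0.001, -1.0]]
ft_force: [-0.1, -0.0, -0.1]
width: 0.0004
```

```bash
python3 to.py 0.5135 0.018 0.092 0.07
```

```text
8.1667 [0.6563 0.0483 0.0714] F [-0.1 -0.  -0.1] target [0.6529 0.0582 0.07  ] shift [0.0104 0.0019 0.0014] rot [ 0.001  0.001 -0.   ]
```

Rotation matches and it isn't touching yet; 10.4 mm to the push end, slowly.

Converted, 0.0104 m is 0.026, 0.0095 m is 0.0238.

Request:
pendant(segments={"deltas": [[0.0075, 0.0013, 0, 0, 0, 0], [0.015, 0.0025, 0, 0, 0, 0], [0.02, 0.0038, 0, 0, 0, 0], [0.0238, 0.005, 0, 0, 0, 0], [0.026, 0.005, 0, 0, 0, 0]]}, lines="1,5")

```text
t: 8.58
tcp_pos: [0.6529, 0.0573, 0.0705]
ee_rot: [[-0.49, 0.872, 0.0], [0.872, 0.49, -0.001], [-0.001, 0.0, -1.0]]
ft_force: [1.0, -2.3, 1.9]
width: 0.0001
```

Request:
pendant(segments={"deltas": [[0, 0, 0, 0, 0, 0], [0, 0, 0, 0, 0, 0], [0, 0, 0, 0, 0, 0]]}, lines="1,5")

```text
t: 8.83
tcp_pos: [0.6529, 0.0575, 0.0704]
ee_rot: [[-0.49, 0.872, 0.0], [0.872, 0.49, 0.0], [-0.0, 0.0, -1.0]]
ft_force: [0.6, -1.7, 1.2]
width: 0.0
```

```bash
python3 to.py 0.5135 0.018 0.092 0.07
```

```text
8.8333 [0.6529 0.0575 0.0704] F [ 0.6 -1.7  1.2] target [0.6529 0.0582 0.07  ] shift [0.0006 0.0003 0.0004] rot [ 0.     0.    -0.002]
```

Converted, 0.0007 m is 0.0018, 0.0004 m is 0.001.

Request:
pendant(segments={"deltas": [[0.001, 0, 0, 0, 0, 0], [0.0018, 0, 0, 0, 0, 0], [0.0018, 0, 0, 0, 0, 0]]}, lines="1,2")

```text
t: 9.08
tcp_pos: [0.6526, 0.0582, 0.0704]
```

```bash
python3 to.py 0.5155 0.018 0.092 0.07
```

```text
9.0833 [0.6526 0.0582 0.0704] F [ 0.9 -1.4  0.5] target [0.6528 0.0584 0.07  ] shift [0.     0.0003 0.0004] rot [ 0.     0.    -0.004]
```

Request:
pendant(segments={"deltas": [[-0.025, 0, 0, 0, 0, 0], [-0.075, 0, 0, 0, 0, 0], [-0.125, 0, -0.075, 0, 0, 0], [-0.15, 0, -0.175, 0, 0, 0], [-0.15, 0, -0.275, 0, 0, 0]]}, lines="1,2")

```text
t: 9.5
tcp_pos: [0.6821, 0.0025, 0.18]
```

Request:
pendant(segments={"deltas": [[-0.025, -0.025, -0.1, 0, 0, 0], [-0.05, -0.1, -0.15, 0, 0, 0], [-0.075, -0.2, -0.15, 0, 0, 0], [-0.1, -0.3, -0.15, 0, 0, 0], [-0.125, -0.4, -0.15, 0, 0, 0]]}, lines="1,2")

```text
t: 9.92
tcp_pos: [0.566, -0.1183, 0.2409]
```

Request:
pendant(segments={"deltas": [[0, -0.1, 0, 0, 0, 0], [0, -0.2, 0, 0, 0, 0], [0, -0.3, 0, 0, 0, 0], [0, -0.3, 0, 0, 0, 0], [0, -0.3, 0, 0, 0, 0]]}, lines="1,2")

```text
t: 10.33
tcp_pos: [0.4612, -0.1767, 0.2405]
```

```bash
python3 look.py 6
```

```text
scene (np.float64(412.3731343283582), np.float64(225.0597014925373), 134) [0.6589 0.1248 0.095 ] 0.13513177603961896 0.7912996276378269
top (np.float64(297.35849056603774), np.float64(207.37735849056602), 53) [0.643  0.0729 0.095 ] 0.09065393694378533 0.5096769865402635
```

View pics/both6.png

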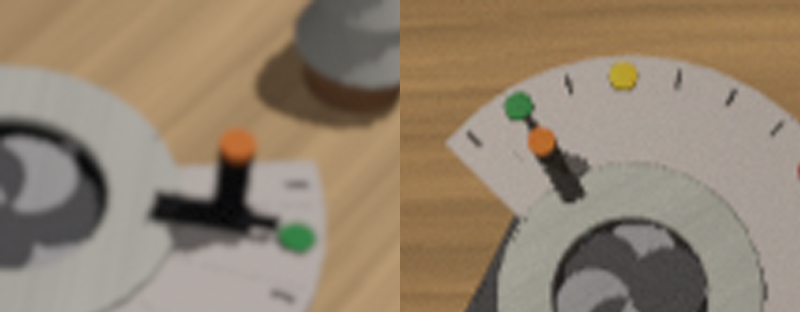

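Run:
```python
from h import *
C=np.array([.5639,.0287])
ims={n:imaging.camera(n)[0] for n in("top","scene")}
def proj(c,P):
    q=np.linalg.inv(c["pose"])@np.r_[P,1]; K=c["mtx"]; return np.array([K[0,0]*q[0]/-q[2]+K[0,2],-K[1,1]*q[1]/-q[2]+K[1,2]])
o=[]
for n,(x,y),off,roi in(("scene",(320,200),0,(370,225,400,250)),("top",(260,170),400,(285,195,310,220))):
    c=imaging.calibration(n); m=cents(ims[n],roi)['orange']; o.append(ray(c,m)); q=atz(c,m,.095)[:2]-C; print(n,m,np.hypot(*q),np.arctan2(q[1],q[0]))
    for a in(.47,.50,.5155,.53,.56):
        f=lambda r,z:(proj(c,np.r_[C+r*np.array([np.cos(a),np.sin(a)]),z])-[x,y]+.5)*3.75+[off,0]
        print(a,"tip",f(.111,.055).round(),"post",f(.09,.095).round(),"green",f(.119,.049).round())
p=tri(o); e=p[:2]-C; print(p,np.hypot(*e),np.arctan2(e[1],e[0]))
```

```bash
python3 to.py 0.5155 0.00 0.12 0.25
```

```text
scene (np.float64(382.7692307692308), np.float64(238.45054945054946), 91) 0.08975679725622851 0.5285681401276524
0.47 tip [278. 233.] post [236. 156.] green [297. 247.]
0.5 tip [279. 227.] post [237. 151.] green [298. 240.]
0.5155 tip [280. 224.] post [238. 148.] green [298. 237.]
0.53 tip [280. 221.] post [238. 146.] green [298. 233.]
0.56 tip [281. 215.] post [238. 141.] green [299. 227.]
top (np.float64(297.2962962962963), np.float64(207.33333333333334), 54) 0.09078788808327466 0.5103463177885096
0.47 tip [535. 114.] post [549. 140.] green [528. 103.]
0.5 tip [529. 117.] post [544. 142.] green [523. 106.]
0.5155 tip [526. 119.] post [542. 144.] green [520. 108.]
0.53 tip [524. 120.] post [540. 145.] green [517. 109.]
0.56 tip [519. 124.] post [535. 148.] green [511. 113.]
[0.6425692  0.07269429 0.09689054] 0.09013511930914761 0.5099030469355379
10.5333 [ 0.4631 -0.1748  0.2405] F [-0.4 -0.2 -0.5] target [0.6683 0.0879 0.25  ] shift [ 0.1282  0.3077 -0.0094] rot [ 0.     0.    -0.002]
```

Both views put the lever at 0.51–0.53 rad against 0.515 for the green disc (half-width 0.067). The robot is clear, so I'm handing in.

```bash
python3 -c "
from plant import env, imaging
print(env.finish_job())"
```

```text
the job is handed in; nothing more can be done
None
```

The lever's pointer now points at the middle of the green disc to within about 0.01 rad (about 1 mm at the tip) as measured by camera; I pushed it there with closed fingers, never touched the tree, slice or block, and handed the job in at about 10.5 s with the arm clear.

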